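# Swing the sole press beam over the heel knife

## Task

Swing the heavy beam of the bench press round until its head stands still, centred over the round heel knife, and stays there by itself with nothing touching it. Push it only on the two black sprung bumpers at the sides of its head, never on the aluminium cowl over its top and front; do not let it swing on past the knife, run into its end stops or knock hard against anything, and leave the knife and the other things on the bench alone.

Things in the scene. Friction and masses are not known exactly. Their poses are not given: they have to be found in the camera images.
- beam (a joint): Angle (rad) of the heavy grey beam turning level about the pillar: 0 along the press's -x (towards the robot at yaw 0), growing as the head swings to the press's +y (robot's left). Starts at a negative angle. Stops at -0.85 and 0.85. 7.5 kg, moment of inertia about the pillar 0.41 kg m2 (varies 25 %); very low friction: viscous 0.008 N m s/rad, dry 0.0012 N m: once pushed it coasts on.
- head_mid (a point): Middle of the underside of the head, the block at the beam's end: 140 mm long, 130 to 230 mm above the bench, 156 mm wide across the swing over its two side bumpers. This point is 270 mm from the pillar axis, 120 mm up. x points to the pillar, y the way the angle grows. Too wide to grip, as is the 96 mm wide arm.
- pad_right (a joint): Black rubber-faced side bumper on the head's right (-y) side, the place to push: upright flat plate 15 mm thick, 130 mm along the beam (205 to 335 mm from the pillar axis), 139 to 229 mm above the bench. At rest its outer face is 78 mm from the beam's centre line. It is on springs: value 0 to 0.015 m as pressed inwards, 100 N/m, hardly damped, so the beam rebounds off a still finger.
- pad_left (a joint): The same sprung bumper on the head's left (+y) side, outer face 78 mm to the other side of the beam's centre line; value 0 to 0.015 m as pressed inwards, 100 N/m.
- cowl_mid (a point): Point on top of the aluminium cowl, over the middle of the head (270 mm from the pillar axis, 238 mm above the bench). The cowl is fixed to the beam: it covers the tops of head and arm and the head's end away from the pillar, out to 348 mm from the pillar axis; on the head it is 124 mm wide, 16 mm narrower each side than the bumpers' faces. Not to be touched.
- pivot (a point): Point on the pillar axis, 180 mm above the bench; axes are those of the press (x away from the robot at yaw 0). The pillar is 72 mm thick; its cap, 100 mm across, reaches 263 mm.
- rest (a joint): Angle (rad) of the clamped swivel rest under the beam that carries a white cutting pad and the knife, measured about the same pillar and the same way as the beam's angle: the head is centred over the knife when both angles are equal. It is not to be moved.
- die_mid (a point): Middle of the heel knife's upper edge, 108 mm above the bench and 270 mm from the pillar axis: a round steel ring knife, 72 mm across and 30 mm high, on the white pad. x points to the pillar, y the way the beam's angle grows.
- press: The whole press: fixed grey cast bed 360 by 460 mm, 50 mm high, reaching 380 mm from the pillar towards the robot, with pillar, beam and rest on it. Origin on the pillar axis at bench height; does not move.
- jar: Jar with red cap, 70 mm across, 85 mm high, origin at its underside. Bystander.
- hammer: Hammer lying on the bench. Bystander.
- spool: White thread spool, 68 mm across, 100 mm high, standing, origin at its underside. Bystander.

How it is judged:
By the outcome, as a careful person would: the job done as asked, in the order asked, and still so for the second after the job is handed in, with the robot touching nothing.
It also fails if it takes over 54 s, if anything falls off the work surface, if the arm or the gripper's body presses on something with over 40 N, if the wrist force passes 120 N, or if a joint passes its speed limit or range.

## Robot

A 6-joint arm with a two-finger parallel gripper is mounted at the origin on the work surface. World frame = base frame: x ahead of the robot, y to its left, z up, the work surface at z = 0. Lengths are in mm, angles in rad, forces in N, time in s.
With the tool pointing down it reaches from about 275 to 750 mm from the base axis. Payload 10.2 kg.
Tool frame: the origin (TCP) lies between the finger pads; the fingertips stand 8 mm ahead of it and the grasp point (between the pads) lies 11 mm behind it; z points along the fingers, y is the line along which they close (so a half turn about z gives the same grasp; the last joint's range is limited). The gripper opens to 85 mm and grips with 20 to 120 N. Pads are 22 mm wide; open, the fingers measure 114 mm over their backs; the gripper's body (76 mm by 85 mm) begins 54 mm behind the grasp point. The pads swing forward as they close: fully open they stand 13 mm farther back than shut.
Start: joints at [-1.361, 0.313, 1.498, -0, 1.331, -0.223], TCP at [220.181, -476.604, 239.294] pointing down, gripper open.
Joint ranges: [-2.94, 2.94], [-0.97, 2.17], [0.19, 2.56], [-1.23, 4.37], [0.02, 3.11], [-2.88, 2.88]. Speed limits (rad/s): [2.39, 2.39, 3.01, 3.14, 3.14, 3.14].

## Interface

Orientations are given as a unit quaternion [w, x, y, z].
In Python, from rig import * gives the robot as it stands.
- The arm moves only by the shell command python3 -m handwheel 'ROWS' [FORCE]. ROWS is JSON, a list that holds one entry, the list of rows, each a list of 7 numbers: the shift along the world's x, y, z in mm, then the turn, a rotation vector about the world's x, y, z in degrees, then the opening, from -1 (shut) to 1 (fully open). A call has 1 to 8 rows; each row shifts and turns the commanded pose from where the row before left it; what a row does not reach is not made up. A row lasts 1/8 s, in which the tool goes at most 62.5 mm and 10.7 degrees, less where a joint would pass 70% of its speed; a pose out of reach is approached as far as the arm can. A call is refused whole if a number of a shift passes 62.5 or a number of a turn 10.7, either way. A call with a gripper value outside its range is refused whole. The fingers move at their own pace and stop on an object; FORCE is the grip in N (left out, the last holds). Time passes only in rows, so rows that do not move let the fingers close. It gives the time, the measured TCP pose, the force, the opening and the grip force at its end, in the units of the state.
- sense(): the state, without advancing time (a new reading comes with each control period).
- capture(name): name is "side" or "top"; returns a dict with "image" (384x512x3 uint8, red, green, blue), "fx", "fy", "cx", "cy" (pixels), "dist_coeffs" ([k1, k2, p1, p2, k3] as OpenCV has them; the pictures are not rectified), "rvec" (rotation vector, rad) and "tvec" (3), from world to camera coordinates, as OpenCV has them. Camera axes: x right, y down, z forward; pixel columns grow to the right and rows downward; lengths in mm; the calibration is good to about 2 mm. A picture is of the moment at which its call begins. There is no depth.
- finish_job(): hands the job in; it is judged then, once.
The state is a dict: "time_s": time; "joints": joint angles; "dq": joint speeds; "tau": joint torques, N m; "eef_pos": TCP position; "ee_rot": TCP orientation; "force": force on the tool from outside, world axes, zero at the start; "wrist_torque": the same for the moment, N m; "grip_width": opening from 0.0 (shut) to 1.0 (fully open); "grip_force": force on a finger pad.
Only numpy, scipy, OpenCV 4.12 (cv2) and the standard library are available. Lean on these libraries where they do the work, as an engineer would, in place of code of your own. Each camera call takes 0.05 s, during which the arm holds its last target. There are 200 camera calls.

## Working session

There is one attempt and no reset: what is moved stays moved. The work goes in short steps, Python scripts to look and compute and a shell command to move; the robot and the scene stay as the last step left them, time stands still between calls to the robot, and variables do not carry over. Pictures are saved under pics/ and viewed, at most 10 in all, crops included, and the job is handed in when it is done.

```bash
mkdir -p pics; python3 - <<'E'
from rig import *
import cv2
s=sense();print(s)
for n in("side","top"):
    c=capture(n);cv2.imwrite(f"pics/{n}0.png",cv2.resize(c["image"][:,:,::-1],(800,600),interpolation=cv2.INTER_CUBIC))
    print({k:v for k,v in c.items() if k!="image"})
E
```

```text
{'time_s': 0.0, 'joints': array([-1.36143881e+00,  3.13433969e-01,  1.49847661e+00,  2.03129124e-05,
        1.33100159e+00, -2.23417933e-01]), 'dq': array([-2.50778808e-04, -3.07537228e-03,  1.27784960e-03,  9.82929481e-04,
       -1.68627423e-05, -2.18524685e-04]), 'tau': array([ 1.94663458e-03, -4.12263536e+01, -2.59735286e+01, -1.12710138e-04,
        4.21017015e-03,  2.07116517e-05]), 'eef_pos': array([ 220.11002939, -476.34248532,  238.72839845]), 'ee_rot': array([-6.59668784e-04,  9.76679692e-01,  2.14700589e-01,  1.45021815e-05]), 'force': array([1.34198493, 0.08562849, 0.24514106]), 'wrist_torque': array([-0.01957689, -0.0188488 , -0.03947104]), 'grip_force': 0.0, 'grip_width': 1.0012662097308687}
{'fx': 397.964471878086, 'fy': 397.964471878086, 'cx': 250.21444048770243, 'cy': 194.17305822414215, 'dist_coeffs': array([-0.05119474,  0.        ,  0.        ,  0.        ,  0.        ]), 'rvec': array([ 0.1446882 , -2.8752772 ,  1.17120861]), 'tvec': array([ 549.07146602,  171.16894888, 1480.10321924])}
{'fx': 440.5487411350793, 'fy': 440.5487411350793, 'cx': 255.36114355408347, 'cy': 187.5278150884365, 'dist_coeffs': array([-0.08941558,  0.        ,  0.        ,  0.        ,  0.        ]), 'rvec': array([ 2.21504576, -2.15408045,  0.11013597]), 'tvec': array([ -35.85582467,  541.18023778, 1434.6255486 ])}
```

View pics/side0.png

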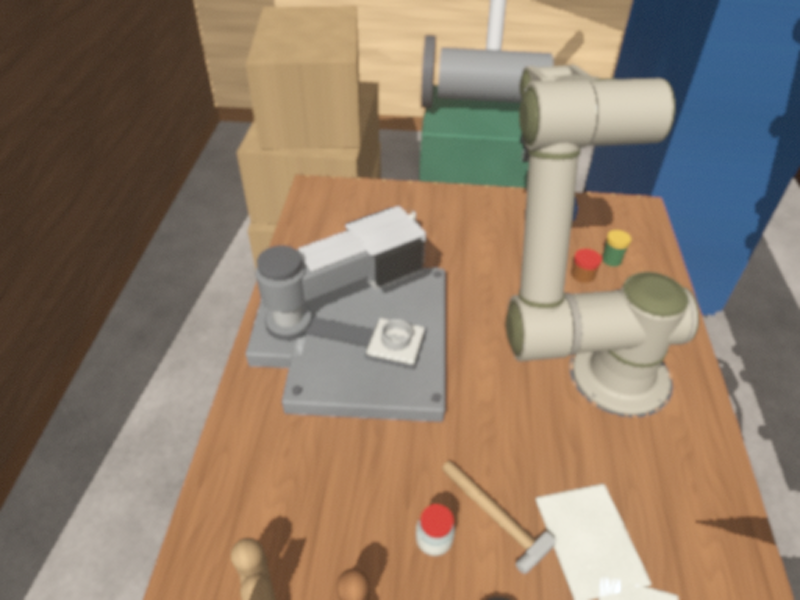

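View pics/top0.png

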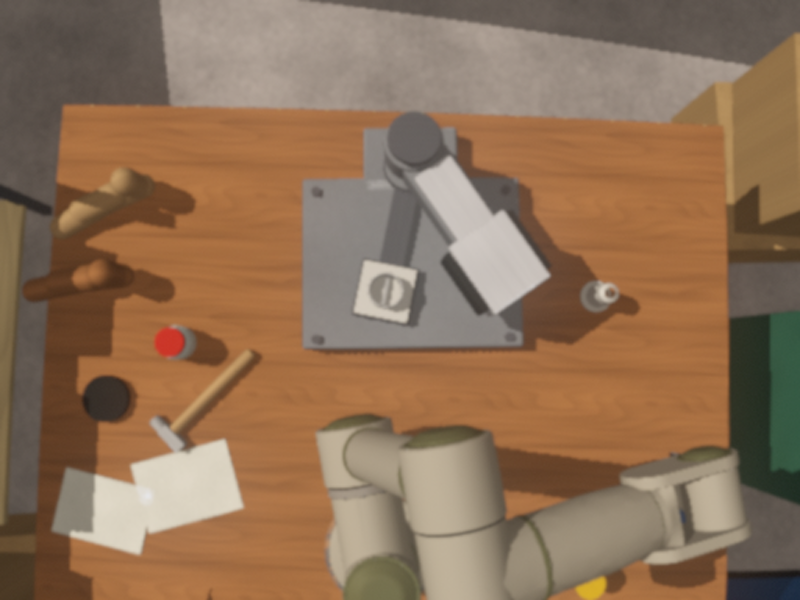

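The top view shows the cap at (414,138), the knife ring at (388,292), and the cowl corners at about (502,212), (549,274), (494,314) and (447,247). The spool is on the right at about (597,293). The beam lies to the right of the knife, at a negative angle.

```bash
cat > h.py <<'E'
from rig import *
import cv2, numpy as np
def ray(c,u,v,z,scale=1.5625):
    K=np.array([[c["fx"],0,c["cx"]],[0,c["fy"],c["cy"]],[0,0,1]])
    p=cv2.undistortPoints(np.array([[[(u+.5)/scale-.5,(v+.5)/scale-.5]]],float),K,c["dist_coeffs"])[0,0]
    R=cv2.Rodrigues(c["rvec"])[0];o=-R.T@c["tvec"];d=R.T@np.array([p[0],p[1],1])
    return (o+d*(z-o[2])/d[2])
def proj(c,P):
    K=np.array([[c["fx"],0,c["cx"]],[0,c["fy"],c["cy"]],[0,0,1]])
    return cv2.projectPoints(np.array(P,float).reshape(-1,3),c["rvec"],c["tvec"],K,c["dist_coeffs"])[0].reshape(-1,2)
E
python3 - <<'E'
from h import *
c=capture("top")
cv2.imwrite("pics/crop.png",cv2.resize(c["image"][60:240,180:420,::-1],(800,600),interpolation=cv2.INTER_CUBIC))
for n,u,v,z in[("cap",414,138,263),("knife",388,292,108),("bed1",303,181,50),("bed2",519,178,50),("bed3",522,347,50),("bed4",303,348,50),("c1",502,212,238),("c2",549,274,238),("c3",494,314,238),("c4",447,247,238),("spooltop",606,291,100),("spoolbase",597,297,0)]:
    print(n,ray(c,u,v,z).round(1))
s=capture("side")
for n,u,v,z in[("cap",282,262,263),("knife",397,331,108),("bedfr",444,272,50),("bedfl",444,412,50)]:
    print(n,ray(s,u,v,z).round(1))
E
```

```text
cap [804.6 -36.4 263. ]
knife [536.6   3.  108. ]
bed1 [771.9 189.5  50. ]
bed2 [ 793.  -268.3   50. ]
bed3 [ 435.  -278.4   50. ]
bed4 [420.6 175.4  50. ]
c1 [ 678.5 -202.   238. ]
c2 [ 566.6 -289.8  238. ]
c3 [ 490.8 -190.   238. ]
c4 [ 610.5 -102.2  238. ]
spooltop [ 552.1 -439.8  100. ]
spoolbase [ 548.2 -451.8    0. ]
cap [797.1 -28.8 263. ]
knife [537.9   9.4 108. ]
bedfr [ 436.9 -265.    50. ]
bedfl [419.  181.8  50. ]
```

View pics/crop.png

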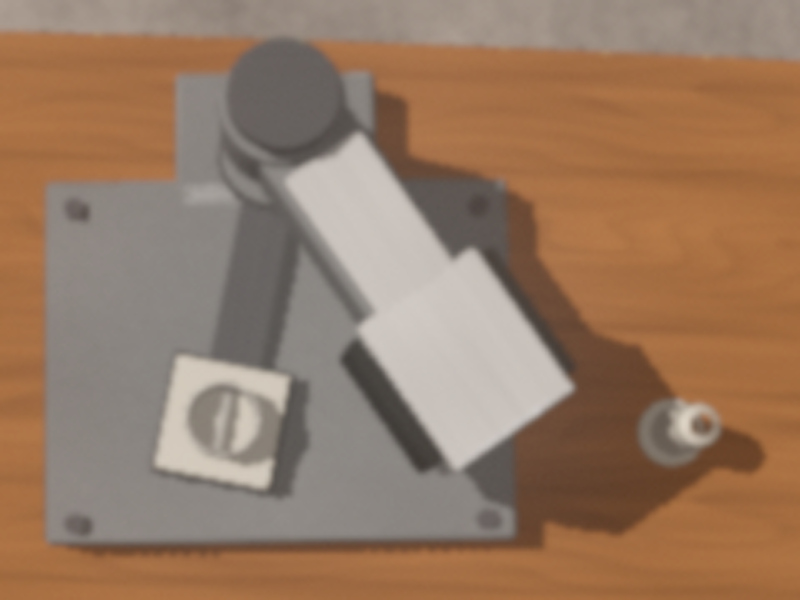

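```bash
cat >> h.py <<'E'
from scipy.optimize import least_squares, minimize_scalar
def d(t): return np.array([-np.cos(t),np.sin(t)])
def n(t): return np.array([np.sin(t),np.cos(t)])
def bp(piv,t,r,o,z):  # beam point: radius r, offset o along growing angle (world angle t)
    return np.append(piv+r*d(t)+o*n(t),z)
def score(c,piv,t):
    g=cv2.cvtColor(c["image"],cv2.COLOR_RGB2GRAY).astype(np.float32)
    I=[];O=[]
    for r in np.linspace(210,345,40):
        for s in(1,-1):
            I.append(bp(piv,t,r,s*57,238));O.append(bp(piv,t,r,s*67,238))
    for o in np.linspace(-58,58,30):
        I.append(bp(piv,t,343,o,238));O.append(bp(piv,t,353,o,238))
    f=lambda P:cv2.remap(g,proj(c,P).astype(np.float32)[None],None,cv2.INTER_LINEAR)[0]
    a,b=f(I),f(O)
    return np.mean(np.clip(a-b,-20,50))
def angle(c,piv,lo=-1.,hi=.5):
    T=np.arange(lo,hi,.004);S=np.array([score(c,piv,t) for t in T])
    k=np.clip(S.argmax(),2,len(T)-3);p=np.polyfit(T[k-2:k+3]-T[k],S[k-2:k+3],2)
    return T[k]-p[1]/2/p[0],S[k]
E
python3 - <<'E'
from h import *
c=capture("top");s=capture("side")
px=lambda u,v:np.array([(u+.5)/3.3333-.5+180,(v+.5)/3.3333-.5+60])
sp=lambda u,v:np.array([(u+.5)/1.5625-.5,(v+.5)/1.5625-.5])
def res(x,full=False):
    piv=x[:2];yaw=x[2];tb=x[3];tr=x[4];ri=x[5]
    def pr(X,Y,z): # press frame
        return [piv[0]+X*np.cos(yaw)-Y*np.sin(yaw),piv[1]+X*np.sin(yaw)+Y*np.cos(yaw),z]
    r=[]
    A=[(pr(0,0,263),(285,95)),(bp(piv,tr,270,0,108),(235,424)),(bp(piv,tr,270,0,78),(222.5,422)),
       (bp(piv,tb,ri,-62,238),(471,247)),(bp(piv,tb,348,-62,238),(576,387)),(bp(piv,tb,348,62,238),(457,473)),(bp(piv,tb,ri,62,238),(355,327)),
       (pr(-380,230,50),(45,545)),(pr(-380,-230,50),(515,542)),(pr(-20,230,50),(45,183)),(pr(-20,-230,50),(507,180))]
    for P,u in A: r.append(proj(c,P)[0]-px(*u))
    B=[(pr(0,0,263),(282,262)),(bp(piv,tr,270,0,108),(397,331)),(pr(-380,230,50),(444,412)),(pr(-380,-230,50),(444,272))]
    for P,u in B: r.append(proj(s,P)[0]-sp(*u))
    return np.array(r) if full else np.array(r).ravel()
q=least_squares(res,[801,-33,.03,-.65,.147,205],x_scale=[1,1,.01,.01,.01,1],loss='soft_l1')
print(q.x,q.cost);print(res(q.x,True).round(1))
piv=q.x[:2]
print(angle(c,piv),angle(s,piv))
for t in(-.65,): print("rightpad",bp(piv,q.x[3],280,-78,0),"n",n(q.x[3]),"leftpad target",bp(piv,q.x[4],290,78,0))
E
```

```text
[ 8.05273359e+02 -3.60603338e+01  3.56236585e-02 -6.37451153e-01
  1.56524084e-01  1.96124438e+02] 8.459149909019855
[[-0.5 -0.3]
 [-3.  -0.8]
 [ 0.8  0.6]
 [ 0.4 -0.3]
 [-0.2  0.9]
 [ 0.4  0. ]
 [ 0.   0.1]
 [-1.   0.4]
 [ 0.1  0. ]
 [-0.4 -0.5]
 [-0.3 -0.1]
 [-1.9 -1.6]
 [-0.1 -0.7]
 [ 0.5 -0.3]
 [ 0.9 -2.3]]
(np.float64(-0.6347998283817972), np.float32(49.86401)) (np.float64(-0.635558897875626), np.float32(45.89171))
rightpad [ 626.68270071 -265.38407162    0.        ] n [-0.59514908  0.80361531] leftpad target [530.97766865  86.19298581   0.        ]
```

```bash
python3 - <<'E'
from h import *
piv=np.array([805.3,-36.1])
out=[]
for nm,(u,v) in(("top",(247,186)),("side",(254,212))):
    c=capture(nm);im=c["image"][v-25:v+25,u-25:u+25,::-1]
    a=cv2.resize(im,(400,400),interpolation=cv2.INTER_CUBIC);b=a.copy()
    for t,col in((.15,(0,0,255)),(.17,(0,255,0))):
      for z in(108,78):
        ce=bp(piv,t,270,0,z);P=[ce+[36*np.cos(k),36*np.sin(k),0] for k in np.linspace(0,6.3,60)]
        q=(proj(c,P)-[u-25,v-25]+.5)*8-.5
        cv2.polylines(b,[q.round().astype(np.int32)],True,col,1)
    out.append(np.vstack([a,b])[:, :])
cv2.imwrite("pics/k.png",cv2.resize(np.hstack(out),(600,600)))
E
```

```text
(no output)
```

View pics/k.png

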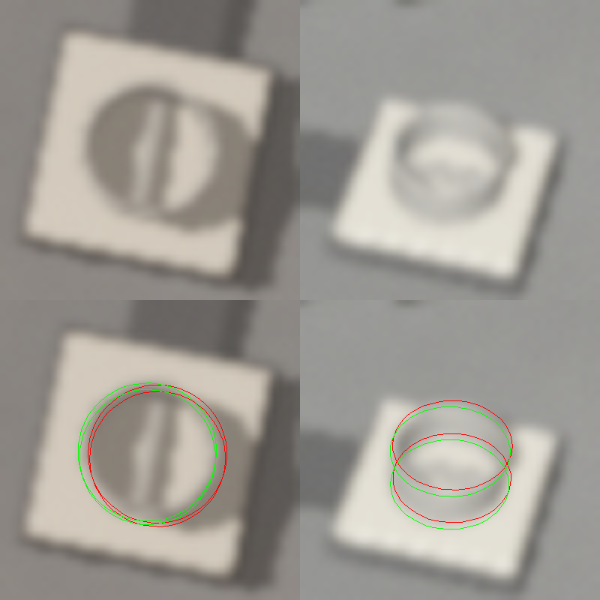

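The knife ring and the pad agree on a rest angle of about 0.157 rad (world). The beam is at −0.635. I'll approach the right bumper now.

```bash
python3 -m handwheel '[[[46,18,5,0,0,10.2,-1],[46,18,5,0,0,10.2,-1],[46,18,5,0,0,10.2,-1],[46,18,5,0,0,10.2,-1],[46,18,5,0,0,10.2,-1],[46,18,5,0,0,10.2,-1],[46,18,0,0,0,10.2,-1],[46,18,0,0,0,10.2,-1]]]' 20 && python3 -m handwheel '[[[39,22,0,0,0,10,-1],[0,10,0,0,0,10,-1],[0,0,-34,0,0,0,-1],[0,0,-34,0,0,0,-1],[0,0,0,0,0,0,-1]]]'; python3 - <<'E'
from h import *
s=sense();print(s["time_s"],s["eef_pos"],s["ee_rot"],s["force"],s["grip_width"])
piv=np.array([805.3,-36.1])
c=capture("top");a=capture("side");print(angle(c,piv),angle(a,piv))
p=s["eef_pos"][:2]-piv;t=-.635;print("r",p@d(t),"gap to face",-78-p@n(t))
cv2.imwrite("pics/a.png",cv2.resize(np.hstack([c["image"][80:260,220:440,::-1],a["image"][80:260,120:340,::-1]]),(800,327)))
E
```

```text
time_s: 1.4
eef_pos: [589.6, -331.8, 269.3]
ee_rot: [0.0, 0.597, 0.802, -0.0]
force: [0.6, -1.2, 0.3]
grip_width: 0.002
grip_force: 0.0
time_s: 2.02
eef_pos: [626.4, -300.0, 198.7]
ee_rot: [-0.003, 0.451, 0.893, 0.0]
force: [-0.8, 0.0, 0.8]
grip_width: 0.001
grip_force: 0.0
2.025 [ 626.36540931 -300.04560366  198.70106929] [-2.70865493e-03  4.50904201e-01  8.92568160e-01  3.79987414e-04] [-0.80696047  0.03089216  0.84039224] 0.0011025659141701834
(np.float64(-0.6223975941464029), np.float32(23.322336)) (np.float64(-0.6352068141180223), np.float32(46.49731))
r 300.62177158718345 gap to face 28.355159183237177
```

View pics/a.png

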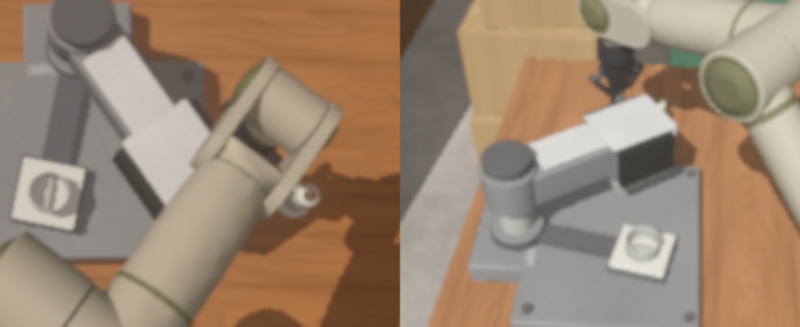

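```bash
python3 -m handwheel '[[[-3.6,4.8,0,0,0,0,-1],[-3.6,4.8,0,0,0,0,-1],[-1.8,2.4,0,0,0,0,-1],[-1.8,2.4,0,0,0,0,-1],[-1.8,2.4,0,0,0,0,-1],[-1.8,2.4,0,0,0,0,-1],[-1.8,2.4,0,0,0,0,-1]]]'; cat > m.py <<'E'
from h import *
piv=np.array([805.3,-36.1])
import sys
n_=int(sys.argv[1]) if len(sys.argv)>1 else 1
for i in range(n_):
    s=sense();a=capture("side");t,q=angle(a,piv);p=s["eef_pos"][:2]-piv
    print("t %.3f ang %.4f q %.0f r %.0f tcp-off from beam line %.1f"%(s["time_s"],t,q,p@d(t),p@n(t)),s["eef_pos"].round(1),s["force"].round(1))
E
python3 m.py 2
```

```text
time_s: 3.0
eef_pos: [610.8, -279.0, 201.3]
ee_rot: [-0.0, 0.451, 0.893, -0.0]
force: [-0.5, -0.2, 0.3]
grip_width: 0.001
grip_force: 0.3
t 3.000 ang -0.6232 q 47 r 300 tcp-off from beam line -83.7 [ 610.8 -279.   201.3] [-0.5 -0.2  0.3]
t 3.050 ang -0.6181 q 47 r 299 tcp-off from beam line -84.9 [ 610.8 -278.7  201.3] [-0.4  0.1  0.9]
```

```bash
python3 -m handwheel '[[[-1.8,2.4,0,0,0,0,-1],[-1.8,2.4,0,0,0,0,-1],[-1.8,2.4,0,0,0,0,-1]]]' >/dev/null; python3 m.py 3
```

```text
t 3.475 ang -0.5670 q 48 r 295 tcp-off from beam line -91.3 [ 605.5 -271.6  201.3] [ 0.2 -0.3  0.6]
t 3.525 ang -0.5614 q 49 r 294 tcp-off from beam line -92.7 [ 605.4 -271.3  201.4] [-0.1 -0.6 -0.7]
t 3.575 ang -0.5550 q 48 r 294 tcp-off from beam line -94.8 [ 605.5 -271.5  201.4] [-0.1  0.   0.5]
```

```bash
python3 -m handwheel '[[[0,0,38,0,0,0,-1],[0,0,38,0,0,0,-1],[-11.3,50.5,0,0,0,-6.3,-1],[-11.3,50.5,0,0,0,-6.3,-1],[-11.3,50.5,0,0,0,-6.3,-1],[-11.3,50.5,0,0,0,-6.3,-1],[-11.3,50.5,0,0,0,-6.3,-1],[-11.3,50.5,0,0,0,-6.3,-1]]]' && python3 -m handwheel '[[[-11.3,50.5,0,0,0,-6.3,-1],[0,0,-38,0,0,0,-1],[0,0,-38,0,0,0,-1]]]'; python3 m.py 2
```

```text
time_s: 4.62
eef_pos: [537.3, 32.7, 277.5]
ee_rot: [0.0, 0.717, 0.697, 0.0]
force: [0.5, 1.4, 1.1]
grip_width: 0.0
grip_force: 0.0
time_s: 5.0
eef_pos: [526.5, 82.3, 200.7]
ee_rot: [0.0, 0.753, 0.658, 0.0]
force: [0.7, -0.4, -0.8]
grip_width: -0.002
grip_force: 0.0
t 5.000 ang -0.6961 q 8 r 138 tcp-off from beam line 269.7 [526.5  82.3 200.7] [ 0.7 -0.4 -0.8]
t 5.050 ang -0.6695 q 8 r 147 tcp-off from beam line 267.0 [524.4  82.1 195.5] [-2.1 -0.3 -5.6]
```

```bash
python3 - <<'E'
from h import *
piv=np.array([805.3,-36.1])
s=sense();print(s["time_s"],s["eef_pos"],s["force"])
c=capture("top");a=capture("side");print(angle(c,piv,-.6,.2),angle(a,piv,-.6,.2))
cv2.imwrite("pics/b.png",cv2.resize(np.hstack([c["image"][80:260,220:440,::-1],a["image"][80:260,120:340,::-1]]),(800,327)))
E
```

```text
5.1 [524.81741676  81.90525534 198.10699027] [0.14340939 0.44231457 1.25845179]
(np.float64(-0.37625270787696125), np.float32(45.964756)) (np.float64(-0.22700122225705688), np.float32(7.707777))
```

View pics/b.png

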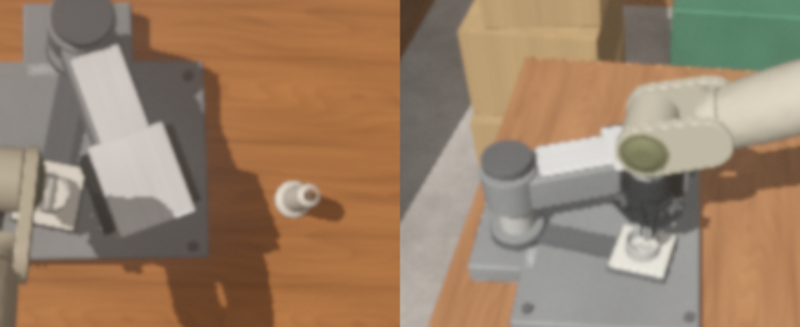

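```bash
sed -i 's/a=capture("side");t,q=angle(a,piv)/a=capture("top");t,q=angle(a,piv,-.5,.3)/' m.py; python3 -m handwheel '[[[0,0,0,0,0,0,-1],[0,0,0,0,0,0,-1],[0,0,0,0,0,0,-1],[0,0,0,0,0,0,-1],[0,0,0,0,0,0,-1],[0,0,0,0,0,0,-1],[0,0,0,0,0,0,-1],[0,0,0,0,0,0,-1]]]' >/dev/null; python3 m.py; python3 -m handwheel '[[[0,0,0,0,0,0,-1],[0,0,0,0,0,0,-1],[0,0,0,0,0,0,-1],[0,0,0,0,0,0,-1],[0,0,0,0,0,0,-1],[0,0,0,0,0,0,-1],[0,0,0,0,0,0,-1],[0,0,0,0,0,0,-1]]]' >/dev/null; python3 m.py
```

```text
t 6.200 ang -0.2568 q 43 r 240 tcp-off from beam line 184.8 [526.5  81.7 201.3] [ 0.1 -0.2  0.4]
t 7.250 ang -0.1427 q 39 r 259 tcp-off from beam line 156.2 [526.5  81.7 201.3] [0.  0.  0.3]
```

```bash
python3 -m handwheel '[[[0,0,0,0,0,0,-1],[0,0,0,0,0,0,-1],[0,0,0,0,0,0,-1],[0,0,0,0,0,0,-1],[0,0,0,0,0,0,-1],[0,0,0,0,0,0,-1],[0,0,0,0,0,0,-1],[0,0,0,0,0,0,-1]]]' >/dev/null; python3 m.py; python3 -m handwheel '[[[0,0,0,0,0,0,-1],[0,0,0,0,0,0,-1],[0,0,0,0,0,0,-1],[0,0,0,0,0,0,-1]]]' >/dev/null; python3 m.py
```

```text
t 8.300 ang -0.0373 q 42 r 274 tcp-off from beam line 128.1 [526.5  81.7 201.3] [-1.   0.5  0.8]
t 8.850 ang 0.0078 q 22 r 280 tcp-off from beam line 115.6 [526.5  81.7 201.3] [1.  0.  0.7]
```

```bash
sed -i 's/for s in(1,-1):/for s in SIDES:/; s/^from rig/SIDES=(1,-1)\nfrom rig/' h.py; sed -i 's/^import sys/import sys,h/; s/t,q=angle(a,piv,-.5,.3)/h.SIDES=(1,-1);print(angle(a,piv,-.1,.3));h.SIDES=(-1,);t,q=angle(a,piv,-.1,.3)/' m.py
python3 -m handwheel '[[[0,0,0,0,0,0,-1],[0,0,0,0,0,0,-1],[0,0,0,0,0,0,-1],[0,0,0,0,0,0,-1]]]' >/dev/null; python3 m.py
```

```text
(np.float64(0.07937671395629492), np.float32(36.35571))
t 9.400 ang 0.0668 q 39 r 286 tcp-off from beam line 98.9 [526.5  81.7 201.3] [-0.2 -0.5 -0.2]
```

```bash
python3 -m handwheel '[[[0.1,0.6,0,0,0,0,-1],[0.3,2,0,0,0,0,-1],[0.3,2,0,0,0,0,-1],[0.3,2,0,0,0,0,-1],[0.3,2,0,0,0,0,-1],[0.3,2,0,0,0,0,-1]]]' >/dev/null; python3 m.py 2
```

```text
(np.float64(0.13480067863931092), np.float32(35.65982))
t 10.200 ang 0.1392 q 38 r 292 tcp-off from beam line 88.9 [528.1  92.5 201.3] [-0.5 -0.2 -0.1]
(np.float64(0.1372427289029819), np.float32(36.12183))
t 10.250 ang 0.1423 q 39 r 293 tcp-off from beam line 88.1 [528.1  92.7 201.3] [-0.1  0.  -0.3]
```

```bash
python3 -m handwheel '[[[0,0,0,0,0,0,-1]]]' >/dev/null; python3 m.py 2
```

```text
(np.float64(0.14024732300082426), np.float32(34.791904))
t 10.425 ang 0.1470 q 39 r 293 tcp-off from beam line 86.4 [528.1  92.3 201.3] [ 0.7 -0.4  0.7]
(np.float64(0.13984524041145174), np.float32(34.937057))
t 10.475 ang 0.1469 q 39 r 293 tcp-off from beam line 86.5 [528.1  92.3 201.3] [-0.1  0.7 -0.1]
```

```bash
python3 -m handwheel '[[[5,40,0,0,0,0,-1],[0,50,0,0,0,0,-1],[0,50,0,0,0,0,-1],[0,50,0,0,0,0,-1],[0,0,0,0,0,0,-1]]]' >/dev/null; python3 m.py 1; sed -i 's/h.SIDES=(-1,);//;s/print(angle(a,piv,-.1,.3));//;s/ r %.0f/ side %.4f %.0f r %.0f/;s/(s\["time_s"\],t,q,/(s["time_s"],t,q,*angle(capture("side"),piv,-.1,.3),/' m.py; for i in 1 2;do python3 m.py; python3 -m handwheel '[[[0,0,0,0,0,0,-1],[0,0,0,0,0,0,-1],[0,0,0,0,0,0,-1]]]' >/dev/null;done;python3 m.py
```

```text
(np.float64(0.13052508105889657), np.float32(46.5221))
t 11.150 ang 0.1273 q 45 r 311 tcp-off from beam line 283.8 [532.4 285.  200.9] [0.  0.2 0. ]
t 11.200 ang 0.1304 q 47 side 0.2818 6 r 312 tcp-off from beam line 281.2 [532.7 283.3 200.9] [ 0.2 -0.4 -0.3]
t 11.675 ang 0.1168 q 47 side 0.2783 6 r 307 tcp-off from beam line 284.1 [533.2 281.9 201.4] [-0.  -0.1 -0.2]
t 12.150 ang 0.1050 q 47 side 0.2803 7 r 304 tcp-off from beam line 288.1 [533.1 282.3 201.3] [ 0.8 -0.6  0.1]
```

```bash
python3 -m handwheel '[[[0,0,38,0,0,0,-1],[0,0,38,0,0,0,-1],[-4,-58,0,0,0,0,-1],[-4,-58,0,0,0,0,-1],[-4,-58,0,0,0,0,-1],[-4,-58,0,0,0,0,-1],[-4,-58,0,0,0,0,-1],[-4,-58,0,0,0,0,-1]]]' >/dev/null; python3 -m handwheel '[[[0,-58,0,0,0,0,-1],[0,0,-38,0,0,0,-1],[0,0,-38,0,0,0,-1]]]'; python3 m.py 2
```

```text
time_s: 13.62
eef_pos: [509.0, -124.5, 200.4]
ee_rot: [0.0, 0.753, 0.657, 0.0]
force: [0.3, 0.8, -0.1]
grip_width: -0.002
grip_force: 0.0
t 13.625 ang 0.0632 q 34 side 0.0786 49 r 290 tcp-off from beam line -106.9 [ 509.  -124.5  200.4] [ 0.3  0.8 -0.1]
t 13.725 ang 0.0627 q 34 side 0.0768 49 r 292 tcp-off from beam line -105.5 [ 507.5 -123.2  198.1] [-0.1  0.1  0.3]
```

```bash
sed -i 's/p=s\["eef_pos"\]\[:2\]-piv/tt=t;t2=angle(capture("side"),piv,-.1,.3);p=s["eef_pos"][:2]-piv;t=t2[0] if p@n(t)<0 else t/; s/t,q,\*angle(capture("side"),piv,-.1,.3)/tt,q,*t2/' m.py
python3 -m handwheel '[[[0.4,7,0,0,0,0,-1],[0.4,7,0,0,0,0,-1],[0,0,0,0,0,0,-1]]]' >/dev/null; python3 m.py 2
```

```text
t 14.200 ang 0.0715 q 36 side 0.0673 49 r 290 tcp-off from beam line -92.6 [ 510.1 -109.   201.9] [ 0.3 -0.6  0.5]
t 14.300 ang 0.0683 q 35 side 0.0656 49 r 290 tcp-off from beam line -92.7 [ 510.  -109.6  201.6] [-0.4  0.2  0. ]
```

```bash
for i in 1 2; do python3 -m handwheel '[[[0,0.1,0,0,0,0,-1],[0,0.1,0,0,0,0,-1],[0,0.1,0,0,0,0,-1],[0,0.1,0,0,0,0,-1],[0,0.1,0,0,0,0,-1],[0,0.1,0,0,0,0,-1]]]' >/dev/null; python3 m.py 2; done
```

```text
t 15.150 ang 0.0626 q 35 side 0.0590 49 r 291 tcp-off from beam line -90.3 [ 509.9 -109.1  201.3] [ 0.3 -0.7  0.3]
t 15.250 ang 0.0643 q 35 side 0.0613 49 r 290 tcp-off from beam line -91.0 [ 509.9 -109.1  201.3] [ 0.6 -0.9 -0.7]
t 16.100 ang 0.0764 q 36 side 0.0747 49 r 289 tcp-off from beam line -94.2 [ 509.9 -108.5  201.3] [ 0.4 -0.2  0.5]
t 16.200 ang 0.0767 q 35 side 0.0765 49 r 289 tcp-off from beam line -94.7 [ 509.9 -108.5  201.3] [0.3 1.  0.9]
```

```bash
for i in 1 2; do python3 -m handwheel '[[[0,0.4,0,0,0,0,-1],[0,0.4,0,0,0,0,-1],[0,0.4,0,0,0,0,-1],[0,0.4,0,0,0,0,-1],[0,0.4,0,0,0,0,-1],[0,0.4,0,0,0,0,-1],[0,0.4,0,0,0,0,-1],[0,0.4,0,0,0,0,-1]]]' >/dev/null; python3 m.py 1; done;  python3 -m handwheel '[[[0,0.4,0,0,0,0,-1],[0,0.4,0,0,0,0,-1],[0,0.4,0,0,0,0,-1],[0,0,0,0,0,0,-1],[0,0,0,0,0,0,-1],[0,0,0,0,0,0,-1]]]' >/dev/null; python3 m.py 2
```

```text
t 17.300 ang 0.0902 q 37 side 0.0897 49 r 288 tcp-off from beam line -95.4 [ 509.9 -105.3  201.3] [ 0.3 -0.1 -0.4]
t 18.400 ang 0.1009 q 38 side 0.1004 49 r 287 tcp-off from beam line -95.2 [ 509.9 -102.1  201.3] [ 0.2 -0.1  0.4]
t 19.250 ang 0.1067 q 38 side 0.1051 49 r 287 tcp-off from beam line -95.5 [ 509.9 -100.9  201.3] [-0.6  0.3 -1.3]
t 19.350 ang 0.1075 q 38 side 0.1058 49 r 287 tcp-off from beam line -95.7 [ 509.9 -100.9  201.3] [-1.   0.2 -0.2]
```

```bash
python3 -m handwheel '[[[0.1,0.9,0,0,0,0,-1],[0.1,0.9,0,0,0,0,-1],[0,0.35,0,0,0,0,-1],[0,0.35,0,0,0,0,-1],[0,0.35,0,0,0,0,-1],[0,0.35,0,0,0,0,-1],[0,0.35,0,0,0,0,-1],[0,0.35,0,0,0,0,-1]]]' >/dev/null; python3 m.py 1;  python3 -m handwheel '[[[0,0.4,0,0,0,0,-1],[0,0.4,0,0,0,0,-1],[0,0.35,0,0,0,0,-1],[0,0.35,0,0,0,0,-1],[0,0.35,0,0,0,0,-1],[0,0.35,0,0,0,0,-1],[0,0.35,0,0,0,0,-1]]]' >/dev/null; python3 m.py 2
```

```text
t 20.450 ang 0.1153 q 37 side 0.1098 50 r 287 tcp-off from beam line -92.9 [510.1 -97.  201.3] [ 0.3 -0.9 -0.1]
t 21.425 ang 0.1187 q 35 side 0.1101 49 r 287 tcp-off from beam line -90.4 [510.1 -94.4 201.3] [ 1.  -0.2 -1.3]
t 21.525 ang 0.1188 q 35 side 0.1103 49 r 287 tcp-off from beam line -90.4 [510.1 -94.4 201.3] [-0.2 -0.  -0.6]
```

```bash
python3 -m handwheel '[[[0,0.35,0,0,0,0,-1],[0,0.35,0,0,0,0,-1],[0,0.35,0,0,0,0,-1],[0,0.35,0,0,0,0,-1],[0,0.35,0,0,0,0,-1],[0,0.35,0,0,0,0,-1]]]' >/dev/null; python3 m.py 1; python3 -m handwheel '[[[0,0.35,0,0,0,0,-1],[0,0.35,0,0,0,0,-1],[0,0.35,0,0,0,0,-1],[0,0.35,0,0,0,0,-1],[0,0,0,0,0,0,-1]]]' >/dev/null; python3 m.py 2
```

```text
t 22.375 ang 0.1266 q 35 side 0.1193 49 r 286 tcp-off from beam line -91.0 [510.1 -92.3 201.3] [0. 1. 0.]
t 23.100 ang 0.1372 q 37 side 0.1296 49 r 286 tcp-off from beam line -92.5 [510.1 -90.9 201.3] [0.2 0.3 0.4]
t 23.200 ang 0.1379 q 38 side 0.1309 49 r 286 tcp-off from beam line -92.9 [510.1 -91.  201.3] [-0.2 -0.9  0.1]
```

```bash
python3 -m handwheel '[[[-4,-50,0,0,0,0,-1],[0,-50,0,0,0,0,-1],[0,-50,0,0,0,0,-1],[0,-50,0,0,0,0,-1]]]' >/dev/null; python3 m.py 2; python3 - <<'E'
from h import *
import h
piv=np.array([805.3,-36.1]);c=capture("top")
for S in((1,),(-1,),(1,-1)):
    h.SIDES=S;print(S,angle(c,piv,0,.3))
b=cv2.resize(c["image"][100:240,190:330,::-1],(560,560),interpolation=cv2.INTER_CUBIC)
for t,col in((.14,(0,0,255)),(.157,(0,255,0))):
    q=(proj(c,[bp(piv,t,r,o,238) for r,o in((197,62),(348,62),(348,-62),(197,-62))])-[190,100]+.5)*4-.5
    cv2.polylines(b,[q.round().astype(np.int32)],True,col,1)
cv2.imwrite("pics/e.png",b)
E
```

```text
t 23.800 ang 0.1341 q 50 side 0.1381 50 r 261 tcp-off from beam line -295.3 [ 505.9 -292.6  201.3] [0.1 1.  1.3]
t 23.900 ang 0.1341 q 50 side 0.1391 49 r 261 tcp-off from beam line -298.1 [ 505.3 -295.1  200.7] [ 0.7  0.7 -0.1]
(1,) (np.float64(0.13716169904703962), np.float32(49.914062))
(-1,) (np.float64(0.13103137248021854), np.float32(49.98337))
(1, -1) (np.float64(0.13716305342989887), np.float32(49.945312))
```

View pics/e.png

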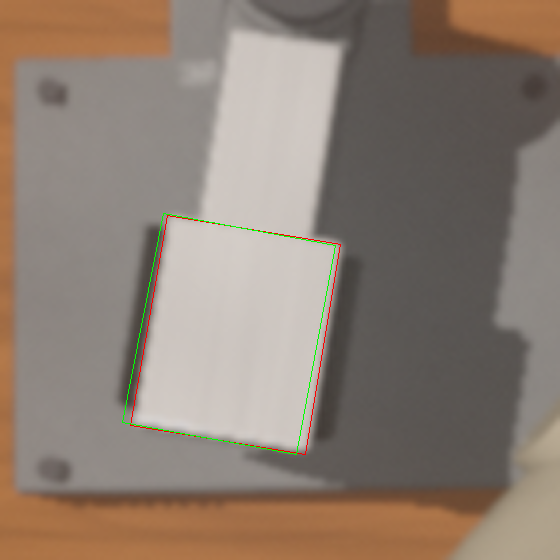

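The clear view shows the cowl on the red outline (0.138), with the beam creeping slowly towards the target of 0.157. Now I wait and watch.

```bash
sed -i 's/-20,50)/-20,120)/' h.py; for i in 1 2 3; do python3 -m handwheel '[[[0,0,0,0,0,0,-1],[0,0,0,0,0,0,-1],[0,0,0,0,0,0,-1],[0,0,0,0,0,0,-1],[0,0,0,0,0,0,-1],[0,0,0,0,0,0,-1],[0,0,0,0,0,0,-1]]]' >/dev/null; python3 m.py 1; done
```

```text
t 24.925 ang 0.1439 q 101 side 0.1600 71 r 255 tcp-off from beam line -299.3 [ 506.1 -291.   201.3] [-0.3 -0.3  0.4]
t 25.900 ang 0.1504 q 101 side 0.1666 70 r 253 tcp-off from beam line -300.9 [ 506.1 -291.   201.3] [-0.1 -0.4 -0.6]
t 26.875 ang 0.1543 q 104 side 0.1707 71 r 252 tcp-off from beam line -302.0 [ 506.1 -291.   201.3] [-0.2  0.6  0.7]
```

```bash
for i in 1 2; do python3 -m handwheel '[[[0,0,0,0,0,0,-1],[0,0,0,0,0,0,-1],[0,0,0,0,0,0,-1],[0,0,0,0,0,0,-1],[0,0,0,0,0,0,-1],[0,0,0,0,0,0,-1],[0,0,0,0,0,0,-1],[0,0,0,0,0,0,-1]]]' >/dev/null; python3 m.py 1; done; sed -i 's/-20,120)/-20,50)/' h.py; python3 m.py; python3 - <<'E'
from h import *
piv=np.array([805.3,-36.1]);out=[]
for nm,(u,v) in(("side",(254,190)),("top",(255,170))):
    c=capture(nm);b=cv2.resize(c["image"][v-50:v+50,u-50:u+50,::-1],(400,400),interpolation=cv2.INTER_CUBIC)
    f=lambda P:((proj(c,P)-[u-50,v-50]+.5)*4-.5).round().astype(np.int32)
    t=.157
    for P in([bp(piv,t,r,o,238) for r,o in((197,62),(348,62),(348,-62),(197,-62))],[bp(piv,t,270,0,108)+[36*np.cos(k),36*np.sin(k),0] for k in np.linspace(0,6.3,60)],[bp(piv,t,270,0,78)+[36*np.cos(k),36*np.sin(k),0] for k in np.linspace(0,6.3,60)]):
        cv2.polylines(b,[f(P)],True,(0,255,0),1)
    out.append(b)
cv2.imwrite("pics/g.png",np.hstack(out))
E
```

```text
t 27.975 ang 0.1556 q 99 side 0.1718 71 r 251 tcp-off from beam line -302.2 [ 506.1 -290.9  201.3] [ 0.5  0.4 -0.3]
t 29.075 ang 0.1556 q 99 side 0.1718 71 r 251 tcp-off from beam line -302.3 [ 506.1 -291.   201.3] [ 0.3 -0.1 -0.3]
t 29.175 ang 0.1575 q 49 side 0.1601 49 r 255 tcp-off from beam line -299.3 [ 506.1 -291.   201.3] [-0.   0.4  0.7]
```

View pics/g.png

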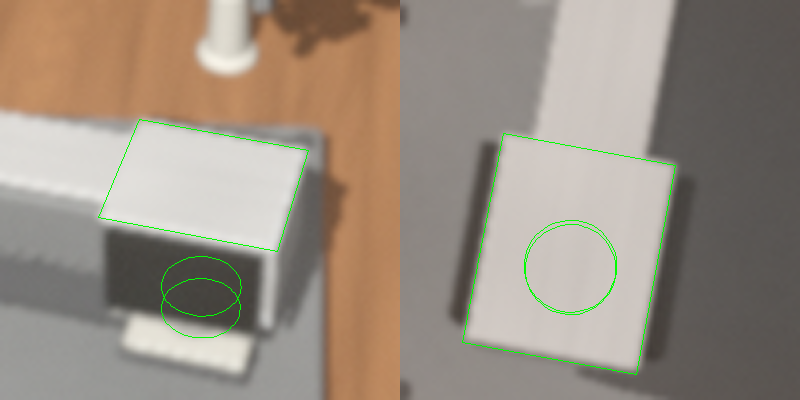

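The green outline at 0.157 fits the cowl in both views: in the top crop it runs from (500,134) to (637,374). The beam has stood still at that angle, 0.1556 in both readings 1.1 s apart, and the robot is well clear of it.

```bash
python3 -c "
from rig import *
print(finish_job())"
```

```text
the job is handed in; nothing more can be done
None
```

I handed the job in at about 29 s: the beam stands still at about 0.157 rad, which is the knife's angle to within about 0.005 rad (1–2 mm at the head) by the camera images. The only pushes were on the two bumpers, and the arm is clear of everything.

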